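Stagger the washed skewer trays to dry

TASK

Stack the washed trays to dry on the green tray that lies on the drain board, staggered lengthwise so that the ribs underneath hook over the lip below and every floor sits right down on the rim: the yellow tray next, one notch out to either end, then the red tray on top, one notch back the other way, so that it is again above the green one. The red tray stands on its side in the drying rack: take it out, set it down the right way up on the table, let go, and take it again across its long sides to stack it. Leave the green tray where it is and do not disturb the sauce bottle, the jar or the cup.

Things in the scene. Friction and masses are not known exactly. Their poses are not given: they have to be found in the camera images.
- green (a point): Centre of the loose green tray lying on the board. All 3 trays are alike, also under a half turn: 180 mm long (own x), 60 wide (y), 40 high (z, to the open mouth), centre 20 mm above rib bottoms; 0.22 kg. Floor underside 6 mm above rib bottoms; walls 6 to 40 mm up, long sides 6 mm thick, end lips 8 mm; mouth 164 x 48 mm. Ribs: see yellow; in the stack each tray sits 34 mm above the one below.
- yellow (a point): Centre of the loose yellow tray lying open side up on the table. Under every tray are 4 cross ribs, 6 mm high and thick, 40 mm wide (y), centred at x = -67, -45, 45, 67 mm. Shifted 30 mm lengthwise on a tray below, one pair straddles its end lip, with 4 mm play each way there and 4 mm each side in the mouth. Sitting 40 mm up means the ribs ride on the rim.
- red (a point): Centre of the loose red tray. It starts on a long side in the rack's middle slot, own x and z (mouth) level, spanning 14 to 74 mm above the table. At mid-length it can be pinched from above over 34 mm: floor underside to rim, own z -14 to +20 mm of this point. Set down leaning 30 degrees or more to its floor side and let go, it falls onto its ribs.
- board: Fixed steel drain board, 260 (x) x 120 (y) mm, top 12 mm above the table; origin on the table under its centre.
- rack_slot (a point): Middle of the middle slot of the fixed aluminium drying rack, on top of its two cross bars, 14 mm above the table. Slots run along own x, 38 mm wide. The rack is 200 x 140 mm; bars and upright prongs (54 mm above the table) are at x = -79 and +79 mm, so the middle 140 mm is free of prongs.
- sauce: Amber sauce bottle, 58 mm across, 170 mm tall, loose bystander; origin at the centre of its underside.
- jar: Brown jar with steel lid, 70 mm across, 90 mm tall, loose bystander; origin at the centre of its underside.
- cup: Steel cup, 72 mm across, 85 mm tall, loose bystander; origin at the centre of its underside.
Not all that is in view belongs to the job. There is more than one size of the part that bears yellow; the job needs the largest.

How it is judged:
By the outcome, as a careful person would: the job done as asked, in the order asked, and still so for the second after the job is handed in, with the robot touching nothing.
It also fails if it takes over 64 s, if anything falls off the work surface, if the arm or the gripper's body presses on something with over 40 N, if the wrist force passes 120 N, or if a joint passes its speed limit or range.

ROBOT

A 7-joint arm with a two-finger parallel gripper is mounted at the origin on the work surface. World frame = base frame: x ahead of the robot, y to its left, z up, the work surface at z = 0. Lengths are in m, angles in rad, forces in N, time in s.
With the tool pointing down it reaches from about 0.425 to 0.875 m from the base axis. Payload 4.7 kg.
Tool frame: the origin (TCP) lies between the finger pads; the fingertips stand 8 mm ahead of it and the grasp point (between the pads) lies 11 mm behind it; z points along the fingers, y is the direction in which the jaws open and shut (so a half turn about z gives the same grasp; the last joint's range is limited). The gripper opens to 87 mm and grips with 3 to 60 N. Pads are 19 mm wide; open, the fingers measure 117 mm over their backs; the gripper's body (75 mm by 190 mm) begins 51 mm behind the grasp point.
Start: joints at [-1.138, 0.321, -0.07, 1.45, 0.023, 1.371, -0.057], TCP at [0.264, 0.594, 0.231] pointing down, gripper open.
Joint ranges: [-2.86, 2.86], [-0.3, 2.09], [-1.38, 1.24], [0.06, 2.45], [-1.56, 4.7], [0.09, 2.05], [-2.69, 2.69]. Speed limits (rad/s): [2.57, 2.57, 3.14, 3.14, 3.14, 3.14, 3.14].

INTERFACE

Orientations are given as a rotation vector (axis times angle).
In Python, from bench import ctrl, optics, ticket gives the robot as it stands.
- The arm moves only by the tool play_rows, never from a script. Its argument "motion" is a list of rows, each a list of 5 numbers: the closure, from 0 (fully open) to 1 (shut), then the shift along the tool's x, y, z in cm, then the turn about the tool's z in rad. In form: [[jaw, tx, ty, tz, spin], ...]. A call has 1 to 20 rows; each row shifts and turns the commanded pose from where the row before left it, along the tool's axes as they then stand; what a row does not reach is not made up. A row lasts 1/8 s, in which the tool goes at most 62.5 mm and 10.7 degrees, less where a joint would pass 70% of its speed; a pose out of reach is approached as far as the arm can. A call is refused whole if a number of a shift passes 6.25 or a number of a turn 0.188, either way. A call with a gripper value outside its range is refused whole. The fingers move at their own pace and stop on an object; "force" is the grip in N (left out, the last holds). Time passes only in rows, so rows that do not move let the fingers close. It gives the time, the measured TCP pose, the force and the opening at its end, in the units of the state.
- ctrl.get_state(): the state, without advancing time (a new reading comes with each control period).
- optics.get_image(name): name is "side" or "top"; returns the picture (420x560x3 uint8, red, green, blue); there is no depth.
- optics.calibration(name): a dict with "K" (3x3 intrinsics, pixels), "pose" (4x4, takes a point from camera to world coordinates). Camera axes: x right, y down, z forward; pixel columns grow to the right and rows downward; lengths in m; the calibration is good to about 2 mm. A picture is of the moment at which its call begins. calibration takes no time and is no camera call.
- ticket.close_job(): hands the job in, once; it reports no verdict.
The state is a dict: "time": time; "joint_positions": joint angles; "qd": joint speeds; "joint_torque": joint torques, N m; "position": TCP position; "tool_rot": TCP orientation; "ft_force": force on the tool from outside, world axes, zero at the start; "torque": the same for the moment, N m; "grip_width": opening from 0.0 (shut) to 1.0 (fully open).
Only numpy, scipy, OpenCV 4.12 (cv2) and the standard library are available. Lean on these libraries where they do the work, as an engineer would, in place of code of your own. Each camera call takes 0.05 s, during which the arm holds its last target.

## Working session

There is one attempt and no reset: what is moved stays moved. The work goes in short steps, Python scripts to look and compute and a tool call to move; the robot and the scene stay as the last step left them, time stands still between calls to the robot, and variables do not carry over. Pictures are saved under pics/ and viewed, and the job is handed in when it is done.

Besides the shell and the picture viewer there is one more tool, called after ">>>" as name(argument=value, ...) on one line, values as JSON. play_rows: Moves the arm, as the interface text tells. Its arguments: {"type":"object","properties":{"motion":{"type":"array"},"force":{"type":"number"}},"required":["motion"]}

```bash
ls; mkdir -p pics
python3 - <<'E'
from bench import ctrl, optics, ticket
import cv2
s=ctrl.get_state(); print(s)
for n in("side","top"):
    im=optics.get_image(n); cv2.imwrite(f"pics/{n}0.png",im[:,:,::-1]); c=optics.calibration(n); print(n,c["K"],c["pose"])
E
```

```text
pics
{'time': 0.0, 'joint_positions': array([-1.13790004,  0.32181114, -0.07006831,  1.45170899,  0.02260206,
        1.37080445, -0.05690658]), 'qd': array([-0.00020007,  0.00235515,  0.00110223, -0.00118208,  0.00056425,
       -0.0001606 ,  0.00103708]), 'joint_torque': array([-7.83417418e-04, -4.91287494e+01, -4.04645959e-01, -3.12534571e+01,
       -6.39746315e-02,  4.38052998e-02,  1.84674118e-04]), 'position': array([0.26415864, 0.59329235, 0.22945202]), 'tool_rot': array([-6.52969773e-01, -3.07267855e+00,  3.01929474e-03]), 'ft_force': array([0.51361748, 0.18307537, 0.57287072]), 'torque': array([ 0.01677352, -0.02056701,  0.03746768]), 'grip_width': 1.0012375718904476}
side [[421.4726918    0.         282.1152102 ]
 [  0.         421.4726918  208.68040336]
 [  0.           0.           1.        ]] [[ 0.94440581 -0.19466244  0.26496077  0.32451625]
 [-0.32869367 -0.54031458  0.77460999 -0.61306895]
 [-0.0076253  -0.81863709 -0.57426054  0.59698706]
 [ 0.          0.          0.          1.        ]]
top [[444.71787644   0.         282.63709696]
 [  0.         444.71787644 207.24428442]
 [  0.           0.           1.        ]] [[ 0.0142776  -0.99592909  0.08900228  0.44207501]
 [-0.99983195 -0.0152436  -0.0101834   0.08127538]
 [ 0.01149866 -0.08884193 -0.99597936  1.20469263]
 [ 0.          0.          0.          1.        ]]
```

View pics/side0.png

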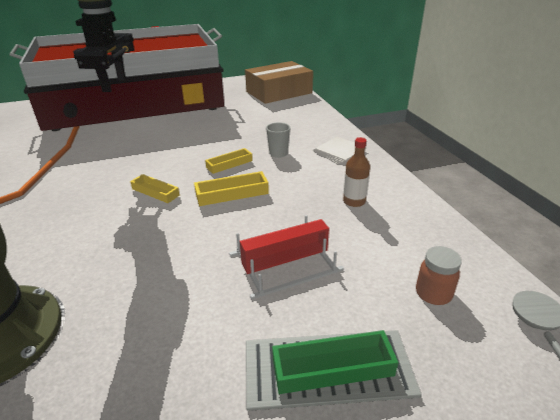

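View pics/top0.png

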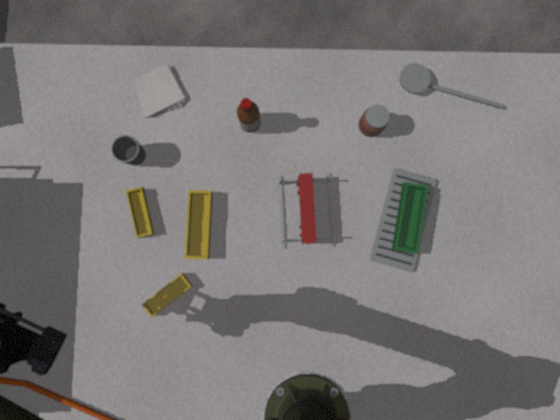

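The top view shows large yellow at about (199,224), red in the rack at (307,208) and green on the board at (411,216). The bottle is at (248,115), the jar at (374,120) and the cup at (127,150). Next I'll zoom in and measure.

```bash
cat > h.py <<'E'
import numpy as np, cv2
from bench import ctrl, optics, ticket
def ray(n,px):
    c=optics.calibration(n); P=c["pose"]; d=P[:3,:3]@np.linalg.solve(c["K"],[px[0],px[1],1.]); return P[:3,3],d
def onz(n,px,z):
    o,d=ray(n,px); return o+d*(z-o[2])/d[2]
def proj(n,p):
    c=optics.calibration(n); P=c["pose"]; q=P[:3,:3].T@(np.asarray(p)-P[:3,3]); u=c["K"]@q; return u[:2]/u[2]
def tri(a,b):
    (o1,d1),(o2,d2)=ray("top",a),ray("side",b)
    A=np.c_[d1,-d2]; t=np.linalg.lstsq(A,o2-o1,rcond=None)[0]; p=o1+t[0]*d1; q=o2+t[1]*d2; return (p+q)/2,np.linalg.norm(p-q)
HS={'yellow':(20,33),'green':(45,85),'red':(172,188)}
def mask(im,c,smin=120,vmin=40):
    h=cv2.cvtColor(im,cv2.COLOR_RGB2HSV); H=h[...,0].astype(int); lo,hi=HS[c]
    if hi>180: m=(H>=lo)|(H<=hi-180)
    else: m=(H>=lo)&(H<=hi)
    if c=='red': m=(H>=170)|(H<=6)
    return (m&(h[...,1]>smin)&(h[...,2]>vmin)).astype(np.uint8)*255
def blobs(n,im,c,amin=60,**k):
    out=[]
    for q in cv2.findContours(mask(im,c,**k),cv2.RETR_EXTERNAL,cv2.CHAIN_APPROX_NONE)[0]:
        a=cv2.contourArea(q)
        if a>amin: out.append((a,cv2.minAreaRect(q),q))
    return sorted(out,key=lambda t:-t[0])
E
python3 - <<'E'
from h import *
t=cv2.imread("pics/top0.png");s=cv2.imread("pics/side0.png")
a=cv2.resize(t[150:280,120:450],None,fx=2.4,fy=2.4,interpolation=cv2.INTER_CUBIC);cv2.imwrite("pics/z1.png",a)
a=cv2.resize(s[200:400,220:420],None,fx=3,fy=3,interpolation=cv2.INTER_CUBIC);cv2.imwrite("pics/z2.png",a)
for n,im in(("top",t),("side",s)):
  im=im[:,:,::-1].copy()
  for c in HS:
    for a,r,q in blobs(n,im,c):
      print(n,c,a,[np.round(x,1) for x in r])
      if n=="top":
        z={'yellow':.04,'green':.052,'red':.074}[c]
        B=np.array([onz(n,p,z) for p in cv2.boxPoints(r)]); print(B[:,:2].round(4).tolist(),B.mean(0).round(4),np.linalg.norm(B[1]-B[0]).round(4),np.linalg.norm(B[2]-B[1]).round(4))
E
```

```text
top yellow 1470.0 [array([198. , 224.3]), array([23.3, 67.4]), np.float64(2.9)]
[[0.4115, 0.322], [0.5877, 0.3189], [0.5855, 0.2577], [0.4092, 0.2617]] [0.4985 0.2901 0.04  ] 0.1763 0.0612
top yellow 747.5 [array([139.3, 212.1]), array([48.1, 17. ]), np.float64(77.2)]
[[0.5839, 0.4824], [0.5946, 0.4394], [0.4719, 0.4065], [0.4614, 0.4492]] [0.528  0.4444 0.04  ] 0.0443 0.1271
top yellow 657.0 [array([166.4, 294.9]), array([15.4, 50.5]), np.float64(52.9)]
[[0.2909, 0.4281], [0.3699, 0.3277], [0.3388, 0.3026], [0.2602, 0.403]] [0.315  0.3653 0.04  ] 0.1278 0.0399
top green 563.5 [array([411.4, 217.4]), array([22.6, 66.5]), np.float64(11.3)]
[[0.4442, -0.2199], [0.615, -0.2556], [0.6043, -0.3136], [0.4336, -0.2772]] [ 0.5243 -0.2666  0.052 ] 0.1746 0.0591
top red 842.5 [array([306.6, 208. ]), array([68.7, 14.3]), np.float64(86.7)]
[[0.6291, 0.0328], [0.6319, -0.004], [0.4561, -0.0155], [0.4535, 0.0207]] [0.5427 0.0085 0.074 ] 0.0368 0.1761
top red 82.0 [array([246., 104.]), array([10., 10.]), np.float64(90.0)]
[[0.8247, 0.1823], [0.8252, 0.1562], [0.7985, 0.1557], [0.798, 0.1817]] [0.8116 0.169  0.074 ] 0.026 0.0267
side yellow 1577.5 [array([231.4, 187.6]), array([23.7, 72.4]), np.float64(79.8)]
side yellow 714.0 [array([154.6, 187.7]), array([48.8, 18. ]), np.float64(21.8)]
side yellow 594.0 [array([228.7, 160.3]), array([14.8, 46.8]), np.float64(73.3)]
side yellow 331.5 [array([192.8,  93.1]), array([19.1, 19.7]), np.float64(82.9)]
side green 5371.5 [array([335.2, 360.5]), array([ 47.8, 122. ]), np.float64(81.3)]
side red 5334.5 [array([126. , 101.1]), array([ 37.1, 193.1]), np.float64(83.7)]
side red 2636.0 [array([285.1, 245.8]), array([33.7, 92.1]), np.float64(74.9)]
side red 822.0 [array([166.5,  42.2]), array([12.9, 78.4]), np.float64(84.8)]
side red 528.0 [array([58.9, 51.7]), array([13.8, 53.2]), np.float64(84.8)]
side red 84.5 [array([360. , 142.5]), array([ 9., 10.]), np.float64(90.0)]
```

View pics/z1.png

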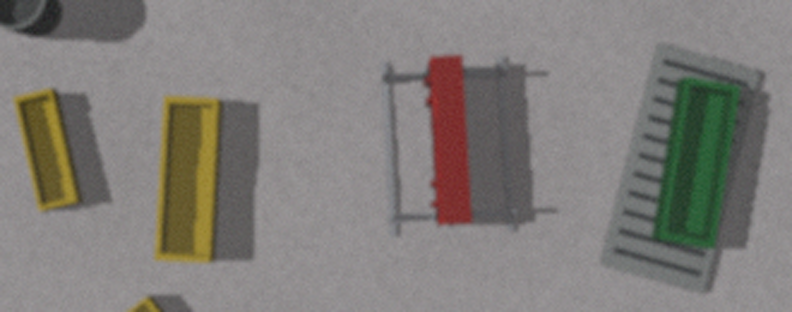

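View pics/z2.png

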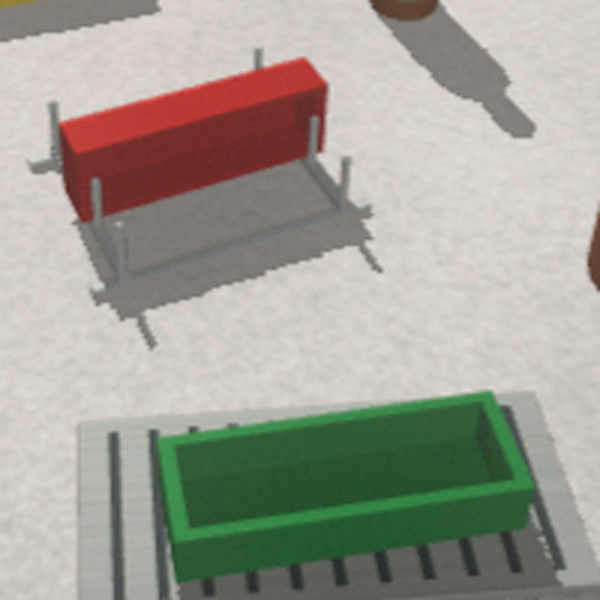

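Run:
```python
import cv2
t=cv2.imread("pics/top0.png");s=cv2.imread("pics/side0.png")
import numpy as np
def crop(im,x0,y0,x1,y1,f,name):
    a=cv2.resize(im[y0:y1,x0:x1],None,fx=f,fy=f,interpolation=cv2.INTER_CUBIC)
    for i in range(x0,x1,10): cv2.putText(a,str(i),(int((i-x0+.5)*f),8),0,.3,(255,0,255),1); cv2.line(a,(int((i-x0+.5)*f),10),(int((i-x0+.5)*f),16),(255,0,255),1)
    for i in range(y0,y1,10): cv2.putText(a,str(i),(0,int((i-y0+.5)*f)),0,.3,(255,0,255),1)
    return a
A=crop(t,180,180,220,270,6.5,''); B=crop(t,285,165,330,255,6.5,''); C=crop(t,385,170,435,260,6,'')
h=600; W=[np.pad(x[:h],((0,h-min(h,x.shape[0])),(0,0),(0,0))) for x in(A,B)]
cv2.imwrite("pics/c1.png",np.hstack(W)); cv2.imwrite("pics/c2.png",C)
cv2.imwrite("pics/c3.png",crop(s,260,320,410,400,5,''))
cv2.imwrite("pics/c4.png",crop(s,185,165,275,210,8,''))
```

```text
(no output)
```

View pics/c1.png

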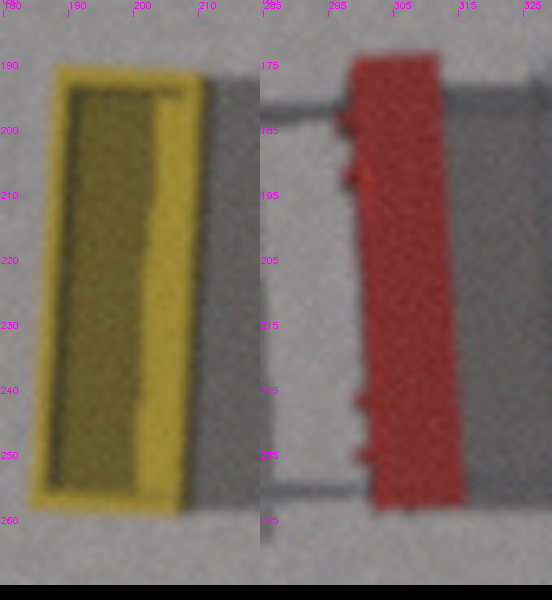

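View pics/c2.png

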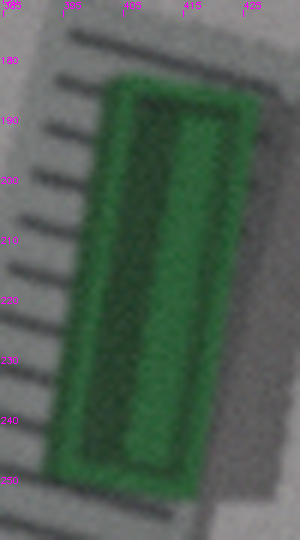

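View pics/c3.png

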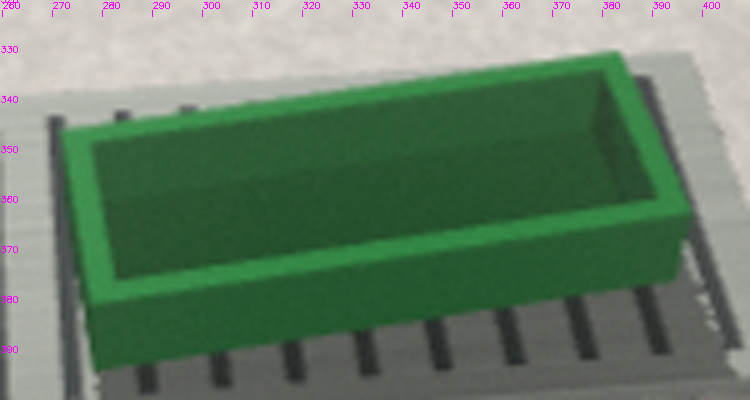

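View pics/c4.png

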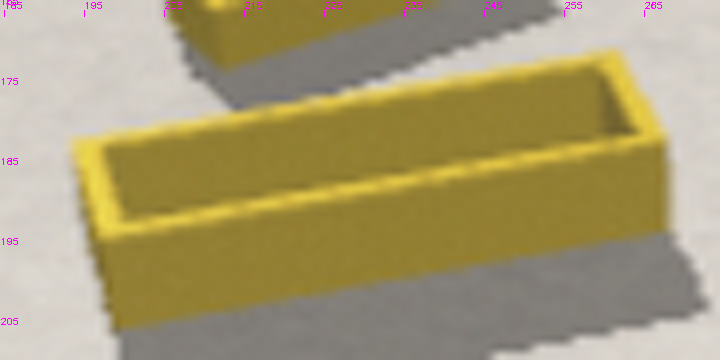

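Run:
```python
from h import *
def rep(n,cs,f,o,z,lab):
    P=np.array([onz(n,(c[0]/f+o[0]-.5,c[1]/f+o[1]-.5),z) for c in cs])[:,:2]
    L=[np.linalg.norm(P[i]-P[(i+1)%4]).round(4) for i in range(4)]
    a=P[1]-P[0];b=P[2]-P[3]
    print(lab,n,"c",P.mean(0).round(4),"sides",L,"yaw",[round(float(np.degrees(np.arctan2(v[1],v[0]))),2) for v in(a,b)],P.round(4).tolist())
# order: A near,+y ; B far,+y ; C far,-y ; D near,-y
rep("side",[(62,131),(618,53),(692,212),(95,303)],5,(260,320),.052,"green")
rep("side",[(72,141),(618,50),(667,138),(103,238)],8,(185,165),.04,"yellow")
rep("top",[(45,470),(108,78),(262,98),(195,500)],6,(385,170),.052,"green")
rep("top",[(32,508),(57,68),(205,76),(184,514)],6.5,(180,180),.04,"yellow")
# red top face z=.074 (floor corners, mouth corners)
rep("top",[(373-260,512),(350-260,58),(438-260,54),(466-260,506)],6.5,(285,165),.074,"red")
# red in side: z2 crop x3 origin 220,200 (resize centers)
rep("side",[(60,125),(304,58),(327,84),(78,150)],3,(220,200),.074,"red")
t=cv2.imread("pics/top0.png")[:,:,::-1].copy()
for nm,px,sx in(("bottle",(246,104),(360,142)),("jar",(377,114),(442,260)),("cup",(126,147),(278,130))): print(nm,tri(px,sx))
# ribs height 34mm check board corners
for p in((396,169),(437,180),(414,271),(372,262)): print(onz("top",p,.012).round(4))
```

```text
green side c [ 0.5239 -0.2642] sides [np.float64(0.1788), np.float64(0.0591), np.float64(0.1788), np.float64(0.0594)] yaw [-10.0, -9.92] [[0.4405, -0.2194], [0.6166, -0.2505], [0.6074, -0.3088], [0.4313, -0.278]]
yellow side c [0.4979 0.2937] sides [np.float64(0.1797), np.float64(0.0586), np.float64(0.1785), np.float64(0.0597)] yaw [-1.25, -0.92] [[0.4086, 0.3252], [0.5882, 0.3213], [0.5866, 0.2627], [0.4081, 0.2655]]
green top c [ 0.5246 -0.2626] sides [np.float64(0.1736), np.float64(0.0679), np.float64(0.1782), np.float64(0.0659)] yaw [-9.59, -10.22] [[0.4439, -0.2151], [0.6151, -0.244], [0.6073, -0.3115], [0.432, -0.2799]]
yellow top c [0.4985 0.2903] sides [np.float64(0.1772), np.float64(0.06), np.float64(0.1764), np.float64(0.0607)] yaw [-1.33, -1.09] [[0.4108, 0.3225], [0.588, 0.3184], [0.5857, 0.2585], [0.4093, 0.2618]]
red top c [0.5429 0.0073] sides [np.float64(0.1792), np.float64(0.0349), np.float64(0.1786), np.float64(0.0364)] yaw [3.51, 3.99] [[0.4522, 0.0196], [0.631, 0.0306], [0.6332, -0.0043], [0.455, -0.0167]]
red side c [0.5424 0.0082] sides [np.float64(0.1788), np.float64(0.0326), np.float64(0.1768), np.float64(0.0284)] yaw [4.41, 3.02] [[0.4514, 0.0164], [0.6297, 0.0302], [0.6325, -0.0023], [0.4559, -0.0116]]
bottle (array([0.78139113, 0.16221452, 0.16430092]), np.float64(0.0013659979725780605))
jar (array([ 0.78498818, -0.16912029,  0.08199893]), np.float64(0.007568414511223132))
cup (array([0.68940331, 0.47528065, 0.07507265]), np.float64(0.005964168770965))
[ 0.6579 -0.2379  0.012 ]
[ 0.6294 -0.3495  0.012 ]
[ 0.3833 -0.2838  0.012 ]
[ 0.4056 -0.1716  0.012 ]
```

```bash
cat >> h.py <<'E'
from scipy.spatial.transform import Rotation as Ro
def go(x,y,z,yaw):
    """tool y axis to be along angle yaw+90 (mod 180); prints spin then shift in tool axes after spin (cm)"""
    s=ctrl.get_state(); R=Ro.from_rotvec(s["tool_rot"]).as_matrix()
    a=np.degrees(np.arctan2(R[1,1],R[0,1])); d=(yaw+90-a+90)%180-90
    spin=-np.radians(d); R2=R@Ro.from_rotvec([0,0,spin]).as_matrix()
    D=np.array([x,y,z])-s["position"]
    print("t",round(s["time"],2),"pos",s["position"].round(4),"yaw",round(a-90,2),"zax",R[:,2].round(3),"F",s["ft_force"].round(1),"w",round(s["grip_width"]*87,1),"q7",s["joint_positions"].round(2))
    print("spin",round(spin,3),"shift cm",(R2.T@D*100).round(2))
E
python3 -c "
from h import *
go(.4984,.292,.12,-1.15)"
```

```text
t 0.1 pos [0.2642 0.5934 0.2296] yaw -23.99 zax [-0.001 -0.002 -1.   ] F [-0.4  0.  -0.2] w 87.1 q7 [-1.14  0.32 -0.07  1.45  0.02  1.37 -0.06]
spin -0.399 shift cm [-24.03 -29.64  10.99]
```

>>> play_rows(motion=[[0,0,0,0,-0.133],[0,0,0,0,-0.133],[0,0,0,0,-0.133],[0,-3,-3.7,1.37,0],[0,-3,-3.7,1.37,0],[0,-3,-3.7,1.37,0],[0,-3,-3.7,1.37,0],[0,-3,-3.7,1.37,0],[0,-3,-3.7,1.37,0],[0,-3,-3.7,1.37,0],[0,-3,-3.7,1.37,0],[0,0,0,0,0]])

```text
time: 1.6
position: [0.5005, 0.2875, 0.1193]
tool_rot: [-0.044, -3.14, 0.006]
ft_force: [0.0, 0.2, 0.4]
grip_width: 1.0
```

```bash
python3 -c "
from h import *
go(.4984,.292,.018,-1.15)"
```

```text
t 1.6 pos [0.5005 0.2875 0.1193] yaw -1.6 zax [-0.001 -0.004 -1.   ] F [0.  0.2 0.4] w 87.0 q7 [-0.65  0.25  0.09  1.77 -0.02  1.12  0.99]
spin -0.008 shift cm [ 0.21  0.49 10.13]
```

>>> play_rows(motion=[[0,0.2,0.5,3,-0.008],[0,0,0,3.5,0],[0,0,0,3.6,0],[0,0,0,0,0],[1,0,0,0,0],[1,0,0,0,0],[1,0,0,0,0],[1,0,0,0,0],[1,0,0,0,0]], force=25)

```text
time: 2.72
position: [0.4975, 0.2977, 0.0211]
tool_rot: [0.02, 3.14, -0.0]
ft_force: [-0.4, -3.3, 6.2]
grip_width: 0.686
```

```bash
python3 -c "
from h import *
go(.4984,.292,.16,-1.15)
for n in('side','top'): cv2.imwrite(f'pics/{n}1.png',optics.get_image(n)[:,:,::-1])
a=cv2.imread('pics/side1.png')[130:250,130:330];cv2.imwrite('pics/s1z.png',cv2.resize(a,None,fx=4,fy=4,interpolation=2))"
```

```text
t 2.73 pos [0.4975 0.2977 0.0211] yaw -0.71 zax [ 0.001 -0.    -1.   ] F [-0.4 -3.3  6.2] w 59.7 q7 [-0.65  0.36  0.08  1.85 -0.03  0.93  1.  ]
spin 0.008 shift cm [ -0.12  -0.57 -13.89]
```

View pics/s1z.png

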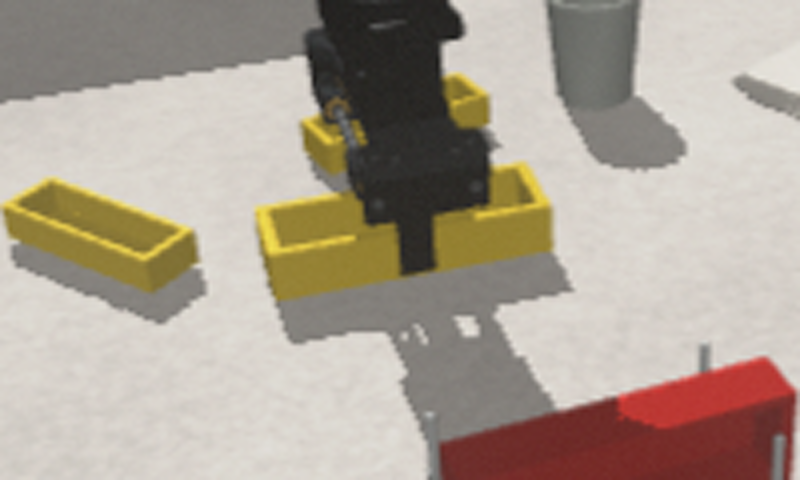

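The yellow is gripped at 59.7 mm, as expected. I'll lift it and check.

>>> play_rows(motion=[[1,0,0,-1.5,0],[1,0,0,-4,0],[1,0,0,-4,0],[1,0,0,-4,0],[1,0,0,0,0],[1,0,0,0,0]])

```text
time: 3.58
position: [0.4957, 0.2982, 0.1541]
tool_rot: [-0.018, -3.14, 0.001]
ft_force: [0.4, -0.1, -2.7]
grip_width: 0.688
```

```bash
python3 -c "
from h import *
go(.4984,.292,.16,-1.15)
for n in('side','top'): cv2.imwrite(f'pics/{n}2.png',optics.get_image(n)[:,:,::-1])
go(.4984,.292,.16,-1.15)
a=cv2.imread('pics/side2.png')[60:210,180:330];a=cv2.resize(a,None,fx=4,fy=4,interpolation=2)
b=cv2.imread('pics/top2.png')[170:280,165:240];b=cv2.resize(b,None,fx=5,fy=5,interpolation=2);b=np.pad(b,((0,50),(0,0),(0,0)))
b=b[:600,:200*1]if 0 else b
cv2.imwrite('pics/s2z.png',a);cv2.imwrite('pics/t2z.png',b)"
```

```text
t 3.58 pos [0.4957 0.2982 0.1541] yaw -0.65 zax [-0.001 -0.    -1.   ] F [ 0.4 -0.1 -2.7] w 59.9 q7 [-0.66  0.22  0.09  1.74 -0.02  1.19  0.99]
spin 0.009 shift cm [-0.29 -0.61 -0.59]
t 3.67 pos [0.4953 0.2977 0.1531] yaw -0.66 zax [-0.003 -0.002 -1.   ] F [ 0.1  0.  -2.6] w 59.9 q7 [-0.66  0.22  0.09  1.74 -0.02  1.19  0.99]
spin 0.009 shift cm [-0.32 -0.56 -0.69]
```

View pics/s2z.png

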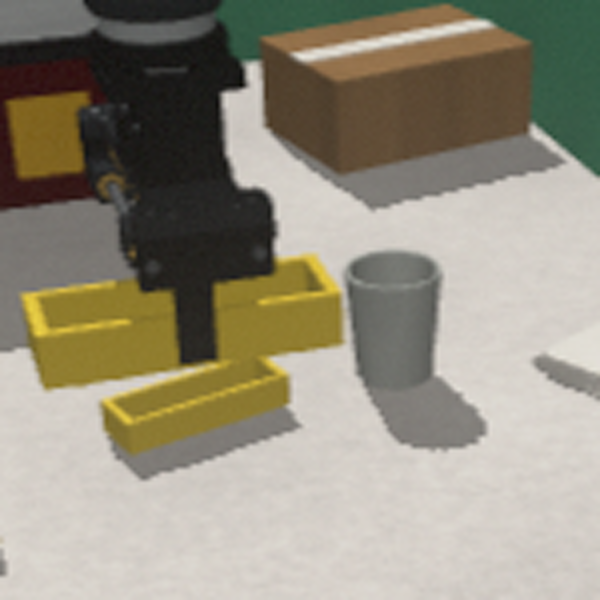

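View pics/t2z.png

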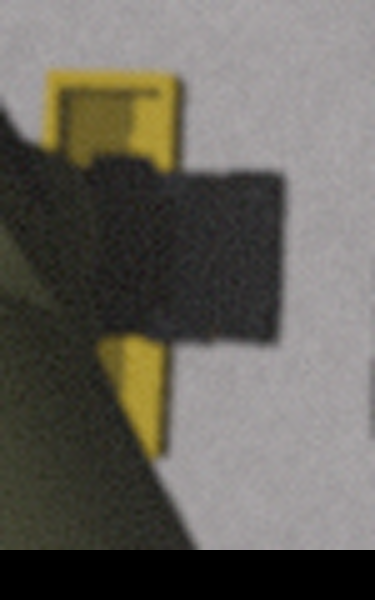

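Run:
```python
from h import *
for z in (.170,.1724,.175):
  P=np.array([onz("side",(x/4+180-.5+.125,y/4+60-.5+.125),z) for x,y in((23,293),(317,255),(341,295),(43,336))])[:,:2]
  print(z,P.round(4).tolist(),P.mean(0).round(4),[np.linalg.norm(P[i]-P[(i+1)%4]).round(4) for i in range(4)],[np.degrees(np.arctan2(*(v[::-1]))).round(2) for v in (P[1]-P[0],P[2]-P[3])])
# top: far edge of the tray
for x,y in((45,72),(183,78)): print(onz("top",(x/5+165-.4,y/5+170-.4),.1724).round(4))
```

```text
0.17 [[0.4081, 0.338], [0.5884, 0.3307], [0.5852, 0.2701], [0.4101, 0.2764]] [0.498  0.3038] [np.float64(0.1805), np.float64(0.0607), np.float64(0.1752), np.float64(0.0616)] [np.float64(-2.33), np.float64(-2.06)]
0.1724 [[0.4076, 0.3326], [0.587, 0.3254], [0.5837, 0.2651], [0.4096, 0.2714]] [0.497  0.2986] [np.float64(0.1795), np.float64(0.0603), np.float64(0.1742), np.float64(0.0613)] [np.float64(-2.33), np.float64(-2.06)]
0.175 [[0.4071, 0.3269], [0.5854, 0.3196], [0.5822, 0.2597], [0.4091, 0.266]] [0.4959 0.293 ] [np.float64(0.1784), np.float64(0.0599), np.float64(0.1732), np.float64(0.0609)] [np.float64(-2.33), np.float64(-2.06)]
[0.5849 0.3261 0.1724]
[0.5831 0.2617 0.1724]
```

```bash
python3 -c "
from h import *
go(.494,-.26,.15,-10)"
```

```text
t 3.67 pos [0.4953 0.2977 0.1531] yaw -0.66 zax [-0.003 -0.002 -1.   ] F [ 0.1  0.  -2.6] w 59.9 q7 [-0.66  0.22  0.09  1.74 -0.02  1.19  0.99]
spin 0.163 shift cm [ -9.56 -54.94   0.4 ]
```

>>> play_rows(motion=[[1,0,0,0,0.163],[1,-0.7,-4.2,0,0],[1,-0.7,-4.2,0,0],[1,-0.7,-4.2,0,0],[1,-0.7,-4.2,0,0],[1,-0.7,-4.2,0,0],[1,-0.7,-4.2,0,0],[1,-0.7,-4.2,0,0],[1,-0.7,-4.2,0,0],[1,-0.7,-4.2,0,0],[1,-0.7,-4.2,0,0],[1,-0.8,-4.2,0,0],[1,-0.9,-4.2,0,0],[1,-0.8,-4.2,0,0],[1,0,0,0,0],[1,0,0,0,0]])

```text
time: 5.68
position: [0.4946, -0.2551, 0.1536]
tool_rot: [-0.274, -3.127, -0.002]
ft_force: [0.5, 1.8, -2.0]
grip_width: 0.686
```

```bash
python3 -c "
from h import *
go(.494,-.26,.095,-10)"
```

```text
t 5.67 pos [ 0.4946 -0.2551  0.1536] yaw -10.01 zax [-0.002  0.001 -1.   ] F [ 0.5  1.8 -2. ] w 59.7 q7 [-0.07  0.19  0.56  1.8  -0.11  1.18  1.92]
spin -0.0 shift cm [-0.04 -0.5   5.86]
```

>>> play_rows(motion=[[1,0,-0.25,2.9,0],[1,0,-0.25,2.9,0],[1,0,0,0,0],[1,0,0,0,0]])

```text
time: 6.18
position: [0.4951, -0.2601, 0.0977]
tool_rot: [0.272, 3.129, 0.0]
ft_force: [0.8, 0.4, -2.1]
grip_width: 0.692
```

```bash
python3 -c "
from h import *
go(.494,-.26,.095,-10)
for n in('side','top'): cv2.imwrite(f'pics/{n}3.png',optics.get_image(n)[:,:,::-1])
a=cv2.imread('pics/side3.png')[280:400,220:420];a=cv2.resize(a,None,fx=4,fy=4,interpolation=2)
b=cv2.imread('pics/top3.png')[160:280,350:470];b=cv2.resize(b,None,fx=5,fy=5,interpolation=2)
cv2.imwrite('pics/s3z.png',a);cv2.imwrite('pics/t3z.png',b)
go(.494,-.26,.095,-10)"
```

```text
t 6.17 pos [ 0.4951 -0.2601  0.0977] yaw -9.93 zax [ 0.001  0.    -1.   ] F [ 0.8  0.4 -2.1] w 60.2 q7 [-0.05  0.26  0.55  1.86 -0.15  1.07  1.96]
spin 0.001 shift cm [ 0.11 -0.01  0.27]
t 6.28 pos [ 0.4955 -0.2608  0.0984] yaw -9.96 zax [ 0.002 -0.    -1.   ] F [ 0.  -0.3 -1.7] w 59.7 q7 [-0.05  0.25  0.55  1.85 -0.15  1.07  1.96]
spin 0.001 shift cm [0.16 0.05 0.34]
```

View pics/s3z.png

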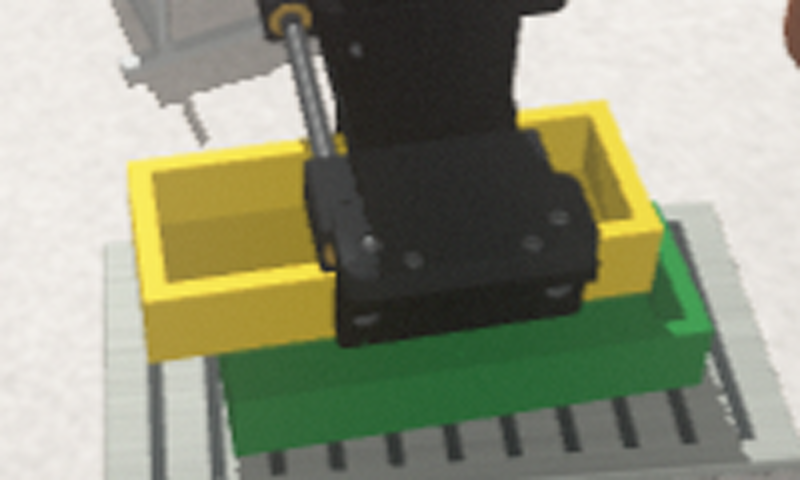

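View pics/t3z.png

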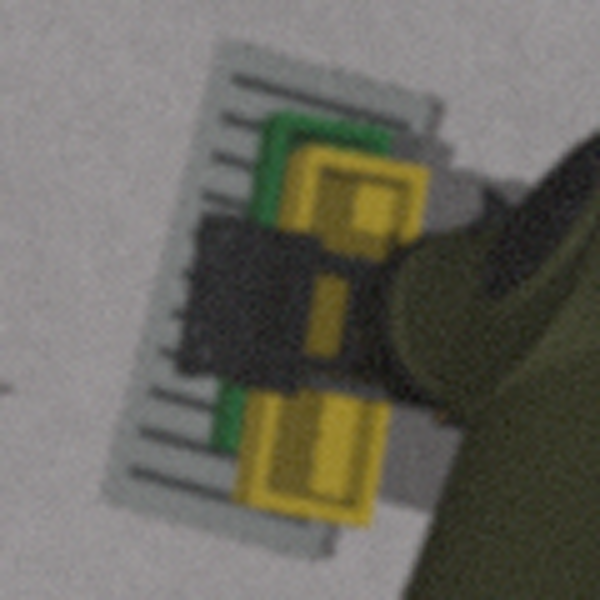

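Run:
```python
from h import *
u=np.array([np.cos(np.radians(-10)),np.sin(np.radians(-10))]);v=np.array([-u[1],u[0]])
def rep(n,cs,f,o,z):
  P=np.array([onz(n,(x/f+o[0]-.5+.5/f,y/f+o[1]-.5+.5/f),z) for x,y in cs])[:,:2]
  g=np.array([.5243,-.2652]); c=P.mean(0)
  print(n,z,c.round(4),"rel green u,v mm",((c-g)@u*1e3).round(1),((c-g)@v*1e3).round(1),[np.linalg.norm(P[i]-P[(i+1)%4]).round(4) for i in range(4)],[np.degrees(np.arctan2(*(w[::-1]))).round(2) for w in (P[1]-P[0],P[2]-P[3])])
for z in(.114,.117,.12):rep("side",[(128,162),(606,101),(662,233),(149,302)],4,(220,280),z)
rep("side",[(62,131),(618,53),(692,212),(95,303)],5,(260,320),.052)
rep("top",[(235,502),(290,148),(430,168),(372,525)],5,(350,160),.117)
```

```text
side 0.114 [ 0.4967 -0.2583] rel green u,v mm -28.4 2.0 [np.float64(0.1801), np.float64(0.0608), np.float64(0.1785), np.float64(0.0601)] [np.float64(-10.3), np.float64(-10.53)]
side 0.117 [ 0.4956 -0.2605] rel green u,v mm -29.1 -0.3 [np.float64(0.179), np.float64(0.0604), np.float64(0.1774), np.float64(0.0597)] [np.float64(-10.3), np.float64(-10.53)]
side 0.12 [ 0.4945 -0.2627] rel green u,v mm -29.8 -2.7 [np.float64(0.1779), np.float64(0.06), np.float64(0.1762), np.float64(0.0593)] [np.float64(-10.3), np.float64(-10.53)]
side 0.052 [ 0.524  -0.2644] rel green u,v mm -0.4 0.7 [np.float64(0.1788), np.float64(0.0591), np.float64(0.1788), np.float64(0.0593)] [np.float64(-10.01), np.float64(-9.92)]
top 0.117 [ 0.4969 -0.2578] rel green u,v mm -28.3 2.5 [np.float64(0.1767), np.float64(0.0699), np.float64(0.1784), np.float64(0.0676)] [np.float64(-9.37), np.float64(-10.09)]
```

>>> play_rows(motion=[[1,0.15,0.06,1,0],[1,0,0,1,0],[1,0,0,0.6,0],[1,0,0,0.3,0],[1,0,0,0.2,0],[1,0,0,0,0]])

```text
time: 7.02
position: [0.4927, -0.2601, 0.0671]
tool_rot: [-0.274, -3.129, -0.001]
ft_force: [-4.1, 2.6, 6.2]
grip_width: 0.685
```

```bash
python3 -c "
from h import *
go(.494,-.26,.067,-10)"
```

```text
t 7.03 pos [ 0.4927 -0.2601  0.0671] yaw -10.03 zax [-0.     0.001 -1.   ] F [-4.1  2.6  6.2] w 59.6 q7 [-0.04  0.29  0.55  1.88 -0.18  1.01  1.98]
spin -0.0 shift cm [-0.12  0.03  0.01]
```

>>> play_rows(motion=[[0,0,0,0,0],[0,0,0,0,0],[0,0,0,0,0],[0,0,0,-3,0],[0,0,0,-5,0],[0,0,5,-3,0],[0,0,5.5,0,0],[0,0,5.5,0,0],[0,0,5.5,0,0],[0,0,4,0,0],[0,0,0,0,0]])

```text
time: 8.4
position: [0.5376, -0.0045, 0.1757]
tool_rot: [-0.263, -3.13, -0.002]
ft_force: [-0.2, -0.4, -0.4]
grip_width: 0.997
```

```bash
python3 -c "
from h import *
for n in('side','top'): cv2.imwrite(f'pics/{n}4.png',optics.get_image(n)[:,:,::-1])
a=cv2.imread('pics/side4.png')[280:400,220:420];a=cv2.resize(a,None,fx=4,fy=4,interpolation=2)
cv2.imwrite('pics/s4z.png',a)
go(.5433,.0055,.12,3.7)"
```

```text
t 8.5 pos [ 0.5372 -0.0094  0.1758] yaw -9.99 zax [-0.    -0.001 -1.   ] F [-0.1 -0.7 -0.7] w 87.2 q7 [-0.38  0.12  0.38  1.82 -0.04  1.22  1.4 ]
spin -0.239 shift cm [-0.7   1.45  5.58]
```

View pics/s4z.png

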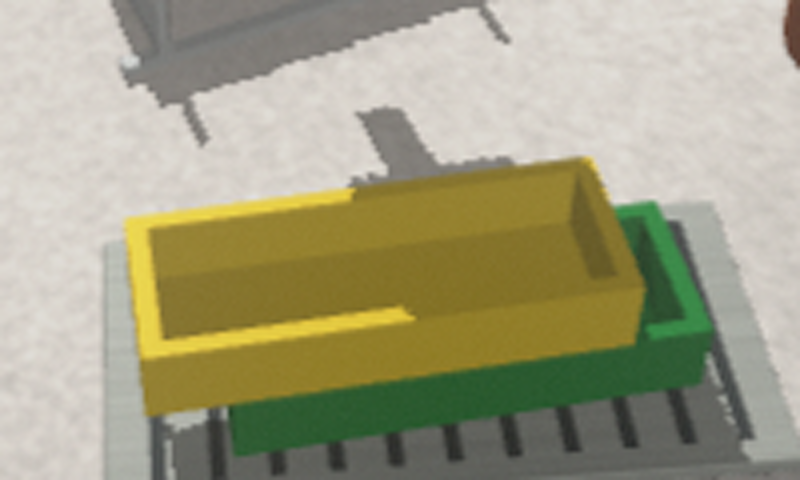

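View pics/top4.png

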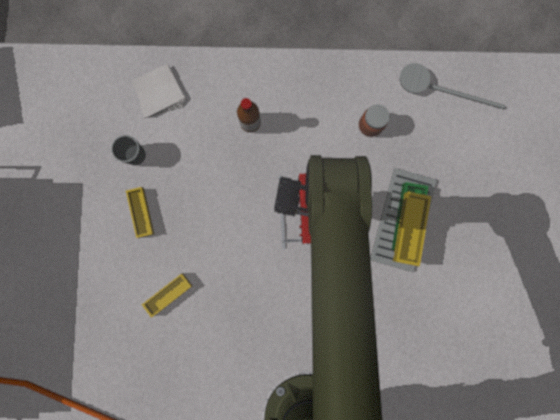

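>>> play_rows(motion=[[0,-0.35,0.7,2.8,-0.12],[0,-0.35,0.75,2.8,-0.119],[0,0,0,0,0],[0,0,0,0,0]])

```text
time: 9.0
position: [0.5463, 0.003, 0.1209]
tool_rot: [-0.094, 3.139, -0.001]
ft_force: [-0.1, 0.9, -0.1]
grip_width: 0.997
```

Run:
```python
from h import *
go(.5433,.0055,.057,3.7)
f=4;o=(220,280)
P=np.array([onz("side",(x/f+o[0]-.5+.5/f,y/f+o[1]-.5+.5/f),.086) for x,y in [(127,220),(590,157),(643,290),(148,357)]])[:,:2]
u=np.array([np.cos(np.radians(-10)),np.sin(np.radians(-10))]);v=np.array([-u[1],u[0]])
c=P.mean(0);g=np.array([.524,-.2644]);print(c,(c-g)@u,(c-g)@v,[np.linalg.norm(P[i]-P[(i+1)%4]).round(4) for i in range(4)])
```

```text
t 9.0 pos [0.5463 0.003  0.1209] yaw 3.45 zax [ 0.001 -0.    -1.   ] F [-0.1  0.9 -0.1] w 86.8 q7 [-0.37  0.19  0.35  1.86 -0.07  1.11  1.64]
spin -0.004 shift cm [0.29 0.27 6.39]
[ 0.4934106  -0.26001069] -0.030886874955626455 -0.0009891631377873383 [np.float64(0.1783), np.float64(0.0605), np.float64(0.1762), np.float64(0.0583)]
```

>>> play_rows(motion=[[0,0.25,0.25,2,0],[0,0,0,2.4,0],[0,0,0,2,0],[0,0,0,0,0],[1,0,0,0,0],[1,0,0,0,0],[1,0,0,0,0],[1,0,0,0,0],[1,0,0,0,0],[1,0,0,0,0],[1,0,0,0,0]], force=25)

```text
time: 10.38
position: [0.5431, 0.007, 0.0559]
tool_rot: [0.101, -3.14, -0.0]
ft_force: [0.4, -0.1, -0.5]
grip_width: 0.384
```

```bash
python3 -c "
from h import *
for n in('side','top'): cv2.imwrite(f'pics/{n}5.png',optics.get_image(n)[:,:,::-1])
a=cv2.imread('pics/side5.png')[180:330,200:400];a=cv2.resize(a,None,fx=4,fy=4,interpolation=2)
cv2.imwrite('pics/s5z.png',a)
go(.5433,.0055,.12,3.7)"
```

```text
t 10.47 pos [0.5431 0.007  0.0559] yaw 3.68 zax [-0.  0. -1.] F [ 0.3  0.2 -0.2] w 33.8 q7 [-0.36  0.26  0.34  1.92 -0.1   0.98  1.66]
spin -0.0 shift cm [-0.01 -0.15 -6.41]
```

View pics/s5z.png

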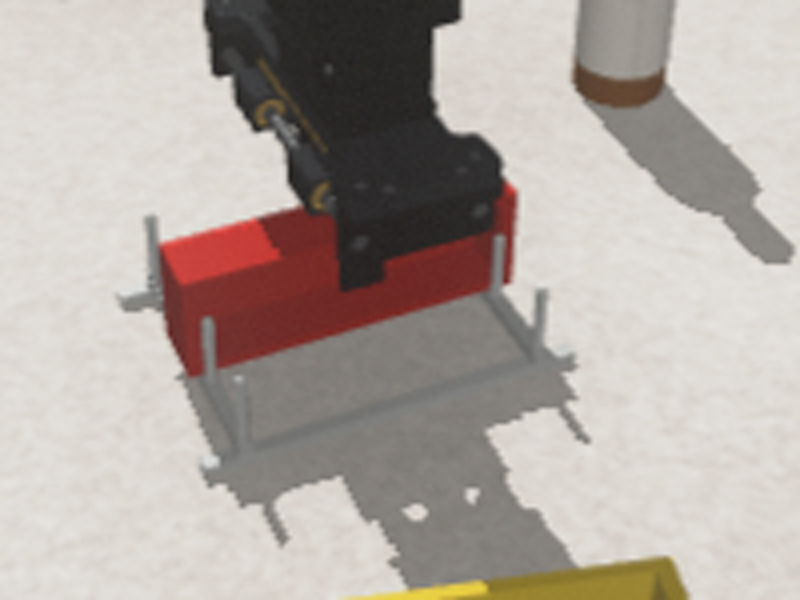

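>>> play_rows(motion=[[1,0,0,-2,0],[1,0,0,-4,0],[1,0,0,-2,0],[1,0,2,-1,0],[1,0,4,0,0],[1,0,4,0,0],[1,0,4,0,0],[1,0,4,0,0],[1,0,2,0,0],[1,0,0,0,0],[1,0,0,0,0],[1,0,0,0,0]])

```text
time: 11.98
position: [0.5309, 0.2043, 0.146]
tool_rot: [-0.096, 3.14, -0.001]
ft_force: [0.2, 0.0, -1.5]
grip_width: 0.387
```

```bash
python3 -c "
from h import *
go(.53,.205,.043,3.7)
for n in('side',): cv2.imwrite(f'pics/{n}6.png',optics.get_image(n)[:,:,::-1])
a=cv2.imread('pics/side6.png')[80:230,180:380];a=cv2.resize(a,None,fx=4,fy=4,interpolation=2)
cv2.imwrite('pics/s6z.png',a)
go(.53,.205,.043,3.7)"
```

```text
t 11.97 pos [0.5309 0.2043 0.146 ] yaw 3.5 zax [ 0.    -0.001 -1.   ] F [ 0.2  0.  -1.5] w 33.7 q7 [-0.6   0.21  0.21  1.77 -0.05  1.17  1.26]
spin -0.003 shift cm [ 0.08  0.08 10.3 ]
t 12.03 pos [0.5308 0.2047 0.1461] yaw 3.53 zax [ 0. -0. -1.] F [ 0.3 -0.2 -1.2] w 33.6 q7 [-0.6   0.21  0.21  1.77 -0.05  1.17  1.26]
spin -0.003 shift cm [ 0.08  0.04 10.31]
```

View pics/s6z.png

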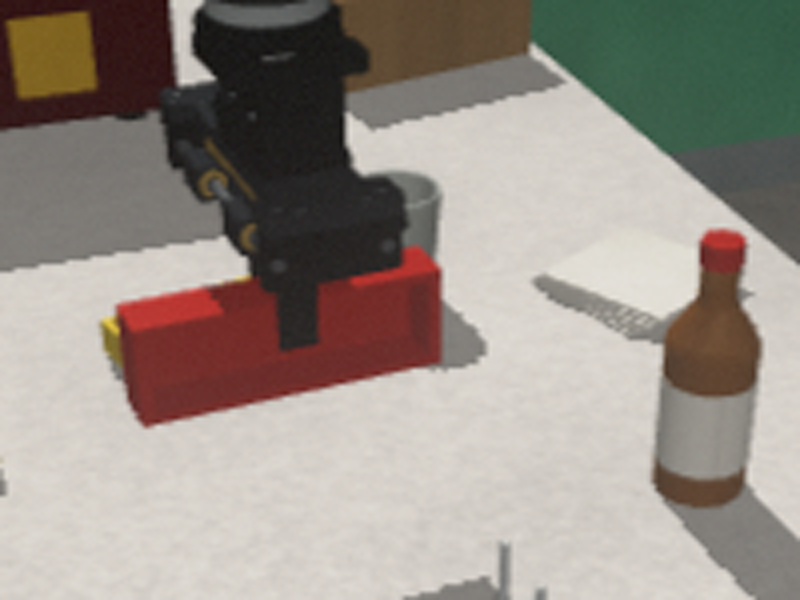

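>>> play_rows(motion=[[1,0,0,3.5,0],[1,0,0,3.5,0],[1,0,0,2,0],[1,0,0,0.8,0],[1,0,0,0.5,0],[1,0,0,0,0],[1,0,0,0,0]])

```text
time: 12.9
position: [0.531, 0.2068, 0.0439]
tool_rot: [-0.101, 3.138, 0.001]
ft_force: [0.7, 0.2, -2.0]
grip_width: 0.382
```

```bash
python3 -c "
from h import *
go(.53,.205,.043,3.7)
"
```

```text
t 12.9 pos [0.531  0.2068 0.0439] yaw 3.67 zax [ 0.002  0.001 -1.   ] F [ 0.7  0.2 -2. ] w 33.3 q7 [-0.59  0.32  0.2   1.86 -0.08  0.97  1.28]
spin -0.0 shift cm [ 0.12 -0.17  0.09]
```

>>> play_rows(motion=[[1,0,0,0.15,0],[1,0,0,0.1,0],[1,0,0,0,0]])

```text
time: 13.28
position: [0.5308, 0.2068, 0.0418]
tool_rot: [-0.101, 3.139, 0.001]
ft_force: [-2.2, -1.2, 6.2]
grip_width: 0.384
```

Touching with about 8 N. Release, lift, and move to the mouth side.

>>> play_rows(motion=[[0.6,0,0,0,0],[0,0,0,0,0],[0,0,0,0,0],[0,0,0,0,0],[0,0,0,-2.5,0],[0,0,0,-4,0],[0,0,0,-1,0],[1,0,-3.5,0,0],[1,0,-3.5,0,0],[1,0,0,0,0],[1,0,0,0,0],[1,0,0,0,0],[1,0,0,0,0]])

```text
time: 14.9
position: [0.5347, 0.1377, 0.1153]
tool_rot: [0.104, -3.14, -0.0]
ft_force: [1.0, 0.8, 0.0]
grip_width: 0.398
```

```bash
python3 -c "
from h import *
for n in('side',): cv2.imwrite(f'pics/{n}7.png',optics.get_image(n)[:,:,::-1])
a=cv2.imread('pics/side7.png')[110:260,180:380];a=cv2.resize(a,None,fx=4,fy=4,interpolation=2)
cv2.imwrite('pics/s7z.png',a)
go(.53,.137,.06,3.7)"
```

```text
t 14.95 pos [0.5347 0.1375 0.1153] yaw 3.76 zax [-0.  0. -1.] F [ 0.  -0.1 -0.4] w 30.8 q7 [-0.52  0.2   0.25  1.85 -0.06  1.1   1.38]
spin 0.001 shift cm [ 0.47 -0.02  5.53]
```

View pics/s7z.png

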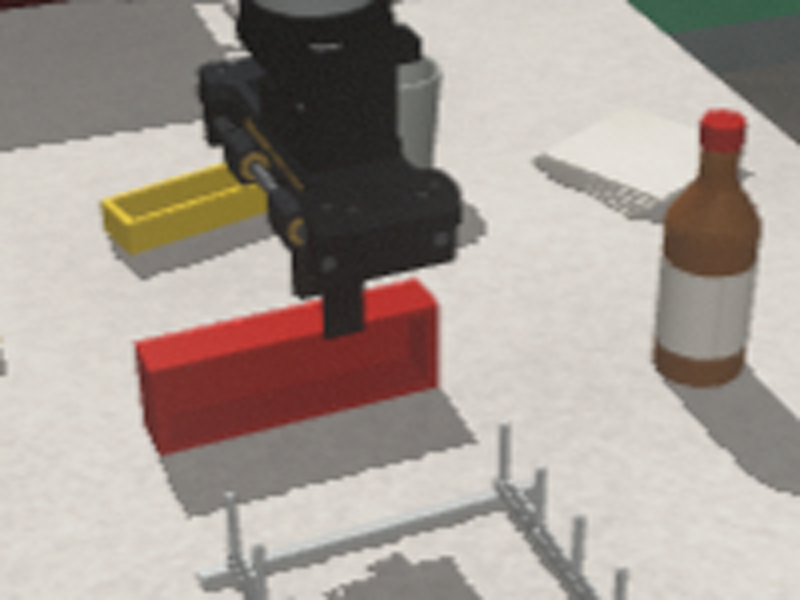

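>>> play_rows(motion=[[1,0.4,0,3,0],[1,0,0,2.4,0],[1,0,0,0,0],[1,0,1.5,0,0],[1,0,1,0,0],[1,0,0.8,0,0],[1,0,0.8,0,0],[1,0,0.8,0,0],[1,0,0.8,0,0],[1,0,0.8,0,0],[1,0,0.8,0,0],[1,0,0.5,0,0],[1,0,0,0,0]])

```text
time: 16.58
position: [0.5257, 0.2148, 0.0614]
tool_rot: [0.102, -3.14, -0.0]
ft_force: [0.3, 0.4, 0.7]
grip_width: 0.006
```

```bash
python3 -c "
from h import *
for n in('side',): cv2.imwrite(f'pics/{n}8.png',optics.get_image(n)[:,:,::-1])
a=cv2.imread('pics/side8.png')[110:260,180:380];a=cv2.resize(a,None,fx=4,fy=4,interpolation=2)
cv2.imwrite('pics/s8z.png',a)
go(.53,.137,.06,3.7)"
```

```text
t 16.62 pos [0.5258 0.2143 0.0614] yaw 3.69 zax [-0. -0. -1.] F [ 0.2  0.4 -0.2] w 0.6 q7 [-0.61  0.29  0.2   1.85 -0.07  1.    1.26]
spin -0.0 shift cm [ 0.08 -7.74  0.14]
```

View pics/s8z.png

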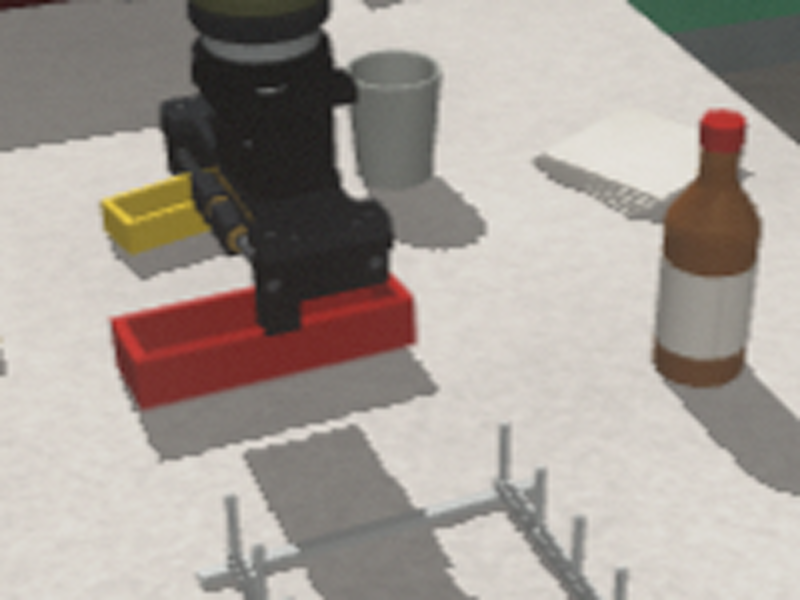

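It toppled and now sits mouth up on its ribs. I'll lift, open and measure.

>>> play_rows(motion=[[0,0,0,-4,0],[0,0,-3,-5,0],[0,0,-4,0,0],[0,0,-4,0,0],[0,0,0,0,0]])

```text
time: 17.25
position: [0.5334, 0.0997, 0.1518]
tool_rot: [-0.089, 3.14, -0.002]
ft_force: [0.1, 0.1, 0.5]
grip_width: 0.486
```

```bash
python3 -c "
from h import *
for n in('side','top'): cv2.imwrite(f'pics/{n}9.png',optics.get_image(n)[:,:,::-1])
a=cv2.imread('pics/side9.png')[165:225,190:300];a=cv2.resize(a,None,fx=7,fy=7,interpolation=2)
cv2.imwrite('pics/s9z.png',a)
a=cv2.imread('pics/top9.png')[170:260,180:280];a=cv2.resize(a,None,fx=6,fy=6,interpolation=2)
cv2.imwrite('pics/t9z.png',a)
go(.53,.137,.06,3.7)"
```

```text
t 17.35 pos [0.5328 0.1043 0.1515] yaw 3.6 zax [ 0.     0.001 -1.   ] F [ 0.3  0.8 -0.7] w 50.3 q7 [-0.5   0.15  0.28  1.83 -0.05  1.17  1.43]
spin -0.002 shift cm [0.07 3.28 9.15]
```

View pics/s9z.png

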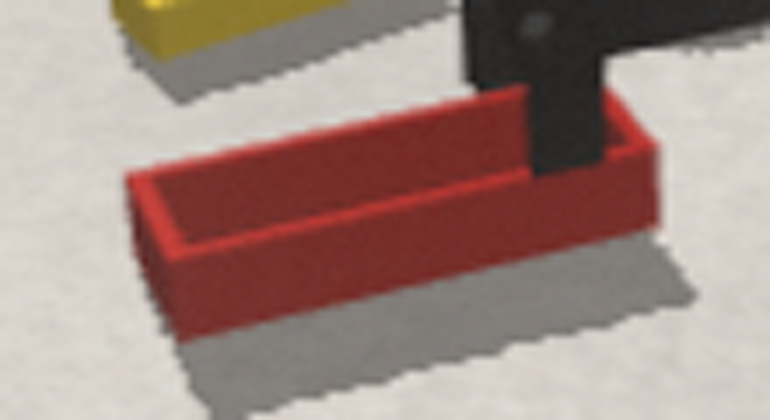

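View pics/t9z.png

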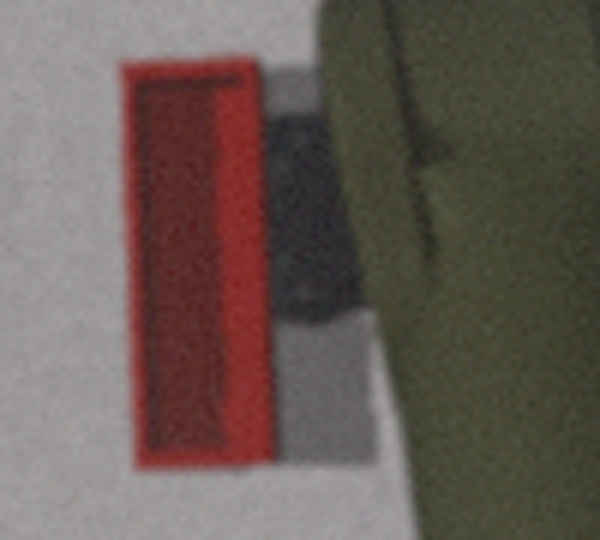

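Run:
```python
from h import *
q=lambda n,x,y,f,o,z:onz(n,(x/f+o[0]-.5+.5/f,y/f+o[1]-.5+.5/f),z)[:2]
A,C,D=[q("side",x,y,7,(190,165),.04) for x,y in((126,177),(659,148),(183,262))]
print(A,C,D,"len",np.linalg.norm(C-D),"w",np.linalg.norm(A-D),"c",(A+C)/2,"yaw",np.degrees(np.arctan2(*(C-D)[::-1])))
a,b,c,d=[q("top",x,y,6,(180,170),.04) for x,y in((137,468),(121,62),(260,60),(276,463))]
print(a,b,c,d,"len",np.linalg.norm(b-a),"w",np.linalg.norm(c-b),"c",(a+b+c+d)/4,"yaw",np.degrees(np.arctan2(*(b-a)[::-1])))
yaw=np.radians(3); v=np.array([-np.sin(yaw),np.cos(yaw)]); print("top from +y edge",(a+b)/2-.03*v)
```

```text
[0.43524069 0.27677449] [0.61805762 0.23112063] [0.44311663 0.21727277] len 0.1754882096319613 w 0.060020702852927724 c [0.52664915 0.25394756] yaw 4.525944460554826
[0.43754759 0.27666793] [0.61518426 0.28907083] [0.6170501  0.22807223] [0.4405678  0.21651033] len 0.17806914570175 w 0.06102712920377612 c [0.52758744 0.25258033] yaw 3.9940092787802928
top from +y edge [0.52793601 0.25291049]
```

```bash
python3 -c "
from h import *
go(.527,.2545,.08,4)"
```

```text
t 17.35 pos [0.5328 0.1043 0.1515] yaw 3.6 zax [ 0.     0.001 -1.   ] F [ 0.3  0.8 -0.7] w 50.3 q7 [-0.5   0.15  0.28  1.83 -0.05  1.17  1.43]
spin -0.007 shift cm [-0.46 15.02  7.16]
```

>>> play_rows(motion=[[0,-0.1,4,0,-0.007],[0,-0.1,4,0,0],[0,-0.1,4,2,0],[0,-0.16,3,3,0],[0,0,0,2.1,0],[0,0,0,0,0],[0,0,0,0,0]])

```text
time: 18.23
position: [0.5275, 0.2549, 0.0813]
tool_rot: [-0.112, 3.139, 0.001]
ft_force: [0.5, 0.2, 0.1]
grip_width: 0.997
```

```bash
python3 -c "
from h import *
go(.527,.2545,.02,4)"
```

```text
t 18.23 pos [0.5275 0.2549 0.0813] yaw 4.09 zax [ 0.001  0.001 -1.   ] F [0.5 0.2 0.1] w 86.8 q7 [-0.65  0.3   0.18  1.79 -0.06  1.05  1.2 ]
spin 0.002 shift cm [ 0.06 -0.04  6.13]
```

>>> play_rows(motion=[[0,0,0,3,0],[0,0,0,2.1,0],[0,0,0,1,0],[0,0,0,0,0],[1,0,0,0,0],[1,0,0,0,0],[1,0,0,0,0],[1,0,0,0,0],[1,0,0,0,0],[1,0,0,0,0]], force=25)

```text
time: 19.48
position: [0.5273, 0.2547, 0.0199]
tool_rot: [-0.112, 3.139, 0.001]
ft_force: [-1.1, -0.4, 3.7]
grip_width: 0.687
```

```bash
python3 -c "
from h import *
go(.527,.2545,.02,4)"
```

```text
t 19.48 pos [0.5273 0.2547 0.0199] yaw 4.08 zax [ 0.  0. -1.] F [-1.1 -0.4  3.7] w 59.8 q7 [-0.64  0.38  0.17  1.84 -0.08  0.93  1.21]
spin 0.001 shift cm [ 0.03 -0.01 -0.01]
```

>>> play_rows(motion=[[1,0,0,-2,0],[1,0,0,-4,0],[1,0,0,-5,0],[1,0,0,-5,0],[1,0,0,-3,0],[1,0,0,0,0],[1,0,0,0,0]])

```text
time: 20.35
position: [0.5261, 0.254, 0.2075]
tool_rot: [0.112, -3.137, 0.002]
ft_force: [-0.7, -0.0, -2.2]
grip_width: 0.685
```

```bash
python3 -c "
from h import *
go(.523,-.265,.18,-10)"
```

```text
t 20.35 pos [0.5261 0.254  0.2075] yaw 4.08 zax [-0.003 -0.002 -1.   ] F [-0.7 -0.  -2.2] w 59.6 q7 [-0.66  0.19  0.19  1.66 -0.04  1.3   1.18]
spin 0.246 shift cm [ -8.71 -51.16   2.83]
```

>>> play_rows(motion=[[1,0,0,0,0.123],[1,0,0,0,0.123],[1,-0.7,-4.2,0,0],[1,-0.7,-4.2,0,0],[1,-0.7,-4.2,0,0],[1,-0.7,-4.2,0,0],[1,-0.7,-4.2,0,0],[1,-0.7,-4.2,0,0],[1,-0.7,-4.2,0,0],[1,-0.7,-4.2,0,0],[1,-0.7,-4.2,0,0],[1,-0.7,-4.2,0.5,0],[1,-0.7,-4.2,1,0],[1,-0.7,-4,1,0],[1,-0.3,-1,1,0],[1,0,0,0,0],[1,0,0,0,0],[1,0,0,0,0]])

```text
time: 22.6
position: [0.5244, -0.2633, 0.1747]
tool_rot: [0.27, 3.129, 0.001]
ft_force: [-0.4, -0.1, -2.0]
grip_width: 0.689
```

```bash
python3 -c "
from h import *
go(.523,-.265,.133,-10)"
```

```text
t 22.6 pos [ 0.5244 -0.2633  0.1747] yaw -9.88 zax [ 0.001  0.001 -1.   ] F [-0.4 -0.1 -2. ] w 59.9 q7 [-0.1   0.25  0.61  1.71 -0.15  1.23  1.94]
spin 0.002 shift cm [ 0.11 -0.19  4.17]
```

>>> play_rows(motion=[[1,0.05,-0.1,2.2,0],[1,0,-0.1,2,0],[1,0,0,0,0],[1,0,0,0,0]])

```text
time: 23.1
position: [0.5232, -0.2668, 0.1329]
tool_rot: [0.274, 3.129, -0.0]
ft_force: [0.3, 0.2, -1.5]
grip_width: 0.686
```

```bash
python3 -c "
from h import *
go(.523,-.265,.133,-10)
for n in('side','top'): cv2.imwrite(f'pics/{n}10.png',optics.get_image(n)[:,:,::-1])
a=cv2.imread('pics/side10.png')[260:400,220:420];a=cv2.resize(a,None,fx=4,fy=4,interpolation=2)
b=cv2.imread('pics/top10.png')[160:280,350:470];b=cv2.resize(b,None,fx=5,fy=5,interpolation=2)
cv2.imwrite('pics/s10z.png',a);cv2.imwrite('pics/t10z.png',b)
go(.523,-.265,.133,-10)"
```

```text
t 23.1 pos [ 0.5232 -0.2668  0.1329] yaw -10.0 zax [ 0.001 -0.    -1.   ] F [ 0.3  0.2 -1.5] w 59.7 q7 [-0.09  0.29  0.6   1.75 -0.18  1.16  1.97]
spin -0.0 shift cm [ 0.05  0.17 -0.01]
t 23.2 pos [ 0.5235 -0.267   0.1333] yaw -10.01 zax [ 0.002 -0.    -1.   ] F [ 0.5 -0.3 -1.8] w 60.1 q7 [-0.09  0.28  0.6   1.75 -0.18  1.16  1.97]
spin -0.0 shift cm [0.09 0.19 0.03]
```

View pics/s10z.png

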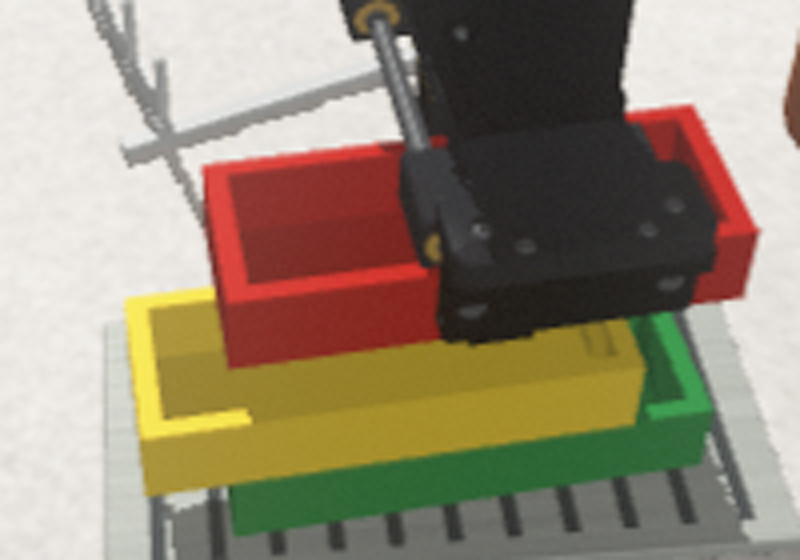

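View pics/t10z.png

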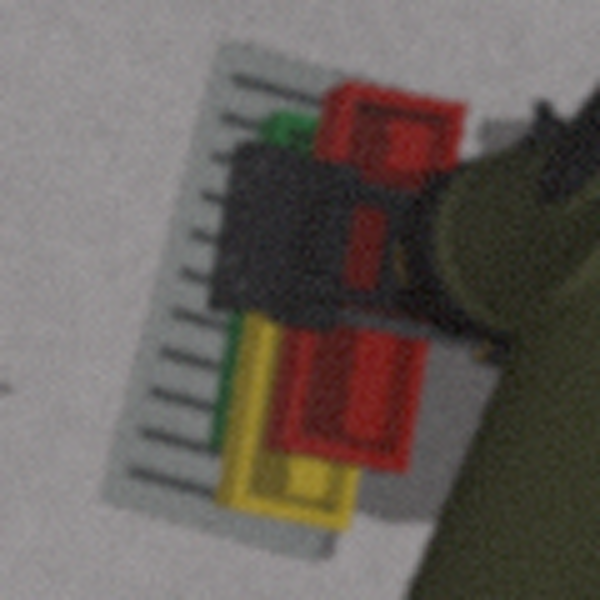

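Run:
```python
from h import *
u=np.array([np.cos(np.radians(-10)),np.sin(np.radians(-10))]);v=np.array([-u[1],u[0]])
def rep(n,cs,f,o,z):
  P=np.array([onz(n,(x/f+o[0]-.5+.5/f,y/f+o[1]-.5+.5/f),z) for x,y in cs])[:,:2]; c=P.mean(0)
  print(n,z,c.round(4),[np.linalg.norm(P[i]-P[(i+1)%4]).round(4) for i in range(4)],[np.degrees(np.arctan2(*(w[::-1]))).round(2) for w in (P[1]-P[0],P[2]-P[3])]); return c
R=rep("side",[(204,167),(692,105),(760,232),(225,300)],4,(220,260),.153)
Y=rep("side",[(127,220),(590,157),(643,290),(148,357)],4,(220,280),.086)
print("R-Y u,v mm",(R-Y)@u*1e3,(R-Y)@v*1e3)
# top: right (-y) edge corners, far/near; red, yellow near-right corner
q=lambda x,y,z:onz("top",(x/5+350-.4,y/5+160-.4),z)[:2]
a,b=q(467,102,.153),q(408,470,.153); y=q(352,528,.086)
print("red -y edge",a,b,np.linalg.norm(a-b),"yellow near-right",y,"near corner diff u,v",(b-y)@u*1e3,(b-y)@v*1e3)
```

```text
side 0.153 [ 0.5229 -0.2659] [np.float64(0.1787), np.float64(0.0595), np.float64(0.1804), np.float64(0.0573)] [np.float64(-9.99), np.float64(-10.69)]
side 0.086 [ 0.4934 -0.26  ] [np.float64(0.1783), np.float64(0.0605), np.float64(0.1762), np.float64(0.0583)] [np.float64(-10.01), np.float64(-10.73)]
R-Y u,v mm 30.093751953672495 -0.7053939754793572
red -y edge [ 0.60751058 -0.31298913] [ 0.43153073 -0.28186804] 0.17871046297453855 yellow near-right [ 0.40154227 -0.2763862 ] near corner diff u,v 30.48478099103286 -0.19111728386267735
```

>>> play_rows(motion=[[1,0,0.05,1,0],[1,0,0,1,0],[1,0,0,0.7,0],[1,0,0,0.3,0],[1,0,0,0.2,0],[1,0,0,0.1,0],[1,0,0,0,0]])

```text
time: 24.08
position: [0.5231, -0.2664, 0.0999]
tool_rot: [0.274, 3.129, 0.0]
ft_force: [-1.4, -0.4, 1.1]
grip_width: 0.686
```

```bash
python3 -c "
from h import *
go(.523,-.265,.0999,-10)"
```

```text
t 24.07 pos [ 0.5231 -0.2664  0.0999] yaw -10.02 zax [ 0.  0. -1.] F [-1.4 -0.4  1.1] w 59.7 q7 [-0.08  0.32  0.59  1.79 -0.2   1.1   1.98]
spin -0.0 shift cm [ 0.03  0.13 -0.  ]
```

Seated height is .0999, as predicted, with about 3 N of contact. I'll press slightly, release and retreat.

>>> play_rows(motion=[[1,0,0,0.1,0],[1,0,0,0,0],[0,0,0,0,0],[0,0,0,0,0],[0,0,0,0,0],[0,0,0,0,0],[0,0,0,-3,0],[0,0,0,-5,0],[0,0,4,-3,0],[0,0,5.5,0,0],[0,0,5.5,0,0],[0,0,5.5,0,0],[0,0,5.5,0,0],[0,0,4,0,0],[0,0,0,0,0],[0,0,0,0,0]])

```text
time: 26.08
position: [0.5751, 0.0281, 0.2084]
tool_rot: [-0.275, -3.129, 0.002]
ft_force: [0.7, -0.4, 0.1]
grip_width: 0.999
```

```bash
python3 -c "
from h import *
for n in('side','top'): cv2.imwrite(f'pics/{n}11.png',optics.get_image(n)[:,:,::-1])
a=cv2.imread('pics/side11.png')[260:400,220:420];a=cv2.resize(a,None,fx=4,fy=4,interpolation=2)
cv2.imwrite('pics/s11z.png',a)
go(.523,-.265,.0999,-10)"
```

```text
t 26.18 pos [0.5751 0.0271 0.2085] yaw -10.18 zax [ 0.    -0.001 -1.   ] F [ 0.4 -0.1 -0.3] w 87.1 q7 [-0.47  0.18  0.42  1.69 -0.08  1.29  1.36]
spin -0.003 shift cm [  0.06 -29.66  10.88]
```

View pics/s11z.png

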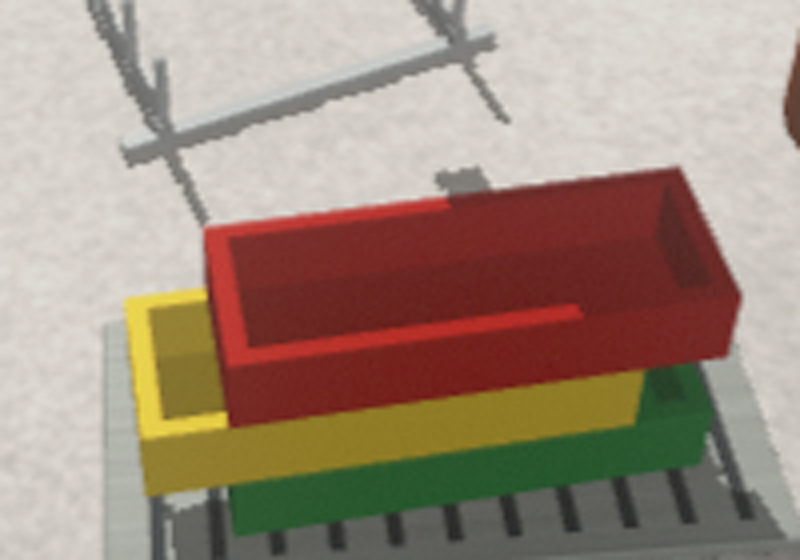

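View pics/top11.png

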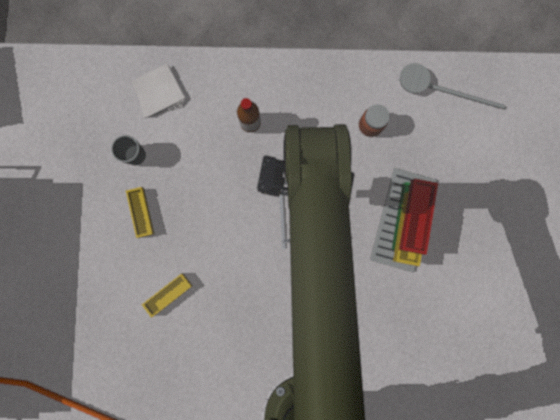

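The stack shows no gaps, and the bottle, jar and cup haven't moved. One last numeric check before I hand in.

Run:
```python
from h import *
u=np.array([np.cos(np.radians(-10)),np.sin(np.radians(-10))]);v=np.array([-u[1],u[0]]);Y=np.array([.4934,-.26])
for z in(.12,.126):
  P=np.array([onz("side",(x/4+220-.375,y/4+260-.375),z) for x,y in [(206,229),(680,168),(741,297),(230,362)]])[:,:2]; c=P.mean(0)
  print(z,c.round(4),((c-Y)@u*1e3).round(1),((c-Y)@v*1e3).round(1),[np.linalg.norm(P[i]-P[(i+1)%4]).round(4) for i in range(4)])
ticket.close_job()
```

```text
0.12 [ 0.523  -0.2657] 30.2 -0.5 [np.float64(0.1788), np.float64(0.0597), np.float64(0.178), np.float64(0.0573)]
0.126 [ 0.5205 -0.2701] 28.5 -5.2 [np.float64(0.1766), np.float64(0.0589), np.float64(0.1757), np.float64(0.0566)]
the job is handed in; nothing more can be done
```

The stack is built and the job was handed in at about 26 s of the 64 s allowed. The verdict isn't reported back.

**What I did:**
- I hooked the large yellow tray on the green one, one notch toward the robot.
- I took the red tray from the rack, stood it on its long side on the table and let go. The gripper can't tilt, so I tipped the tray onto its ribs with a push of the closed fingers.
- I then gripped it again across its long sides and stacked it one notch back, above the green tray.

**Last checks:**
- **Position:** yellow sits about 31 mm out from green, and red 30 mm back from yellow. Both are within 1 mm sideways.
- **Seating:** the tool height at release matched the fully seated value for both trays (0.067 m and 0.100 m), with only light contact. No gaps show in the pictures.
- **Height from the picture:** the red rim corners fit a seated rim at 0.120 m better than one riding 6 mm higher at 0.126 m.
- **Surroundings:** the bottle, jar and cup look unmoved by eye in the last top view, and the gripper was open and clear of everything.

**Disagreements:** when I first gripped the yellow tray, the tool ended about 5 mm to one side (y) of my measured centre. Holding each tray above the stack and measuring again before lowering allowed for this. The top and side cameras also differed by 2–3 mm, which was within the 4 mm play.

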